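# Lay the strip in the groove and hold the spring clamp open round the board's edge

## Robot

A 6-joint arm with a two-finger parallel gripper is mounted at the origin on a cart in front of the work surface, level with it; the furniture and walls round the work are solid. World frame = base frame: x ahead of the robot, y to its left, z up, the work surface at z = 0. Lengths are in mm, angles in rad, forces in N, time in s.
With the tool pointing down it reaches from about 300 to 750 mm from the base axis. Payload 8.5 kg.
Tool frame: the origin (TCP) lies at the very end of the fingers, on their centre line; the grasp point (between the pads) lies 19 mm behind it; z points along the fingers, y is the line along which they close (so a half turn about z gives the same grasp; the last joint's range is limited). The gripper opens to 85 mm and grips with 20 to 120 N. Pads are 22 mm wide; open, the fingers measure 114 mm over their backs; the gripper's body (76 mm by 85 mm) begins 54 mm behind the grasp point. The pads swing forward as they close: fully open they stand 13 mm farther back than shut.
Start: joints at [-1.46, 0.381, 1.297, -0, 1.464, -0.215], TCP at [176.031, -521.05, 231.322] pointing down, gripper open.
Joint ranges: [-3.11, 3.11], [-0.89, 2.33], [0.22, 2.48], [-1.42, 4.56], [0.17, 2.85], [-2.88, 2.88]. Speed limits (rad/s): [2.39, 2.39, 3.14, 3.14, 3.14, 3.14].

## Interface

Orientations are given as a unit quaternion [x, y, z, w].
In Python, from workcell import move_to, move_l, goto_joints, set_gripper, hold, solve_ik, get_obs, grab_frame, PlanningError, sign_off, masks_of gives the robot as it stands. The module is installed in compiled form; this text tells all that it offers. Calls block until the motion is done:
- move_to(position, orientation): joint-space move of the TCP to a pose.
- move_l(position, speed=150, frame=None): straight line of the TCP; frame=None keeps the orientation; speed is the mean speed in mm/s.
- goto_joints(angles): joint-space move.
- set_gripper(opening, squeeze=None): finger opening in mm; squeeze is the grip in N (None keeps the last); returns when the fingers have stopped.
- hold(seconds).
- solve_ik(position, orientation): joint angles nearest the present ones, or None.
- get_obs(): the state.
- grab_frame(name): name is "scene" or "top" or "wrist"; returns a dict with "frame" (384x512x3 uint8, red, green, blue), "range_z" (384x512 float32, mm along the optical axis (not along the pixel's ray), 0 where there is no reading), "K" (3x3 intrinsics, pixels), "camera_from_world" (4x4, takes a point from world to camera coordinates); the wrist camera has in their place "mount" (4x4, takes a point from camera to tool coordinates, whose origin is the TCP and whose axes are the flange's). Camera axes: x right, y down, z forward; pixel columns grow to the right and rows downward; lengths in mm; the calibration is good to about 2 mm. The wrist camera is an equidistant fisheye: a pixel r from the principal point sees the ray r / f radians off the axis. A picture is of the moment at which its call begins: read the wrist's pose just before it.
A pose or a line that the arm cannot do raises PlanningError and nothing moves.
- sign_off(): hands the job in; it is judged then, once.
Trained networks look in the newest picture that a camera, given by its name, has taken for a name from the list of things; names that differ only in an ending like _2 or _b are one class to them, and where a whole thing is asked for, a point or a joint stands for the part that bears it (a point fixed in the world has none). Each returns a list of dicts, best first, with "conf" (0 to 1); they miss things now and then, are a little off and sometimes report something else, mostly with a low value. They report only what shows in the picture. A call takes as long as a camera call. They do not tell look-alikes from the thing itself.
- masks_of(camera, name): "region" (384x512 bool, what is visible of it) and "box" ([left, top, right, bottom] in pixels, round what is visible of it).
The state is a dict: "time_s": time; "joints": joint angles; "joint_vel": joint speeds; "joint_torque": joint torques, N m; "tcp_pos": TCP position; "tcp_rot": TCP orientation; "ft_force": force on the tool from outside, world axes, zero at the start; "wrist_torque": the same for the moment, N m; "opening": finger opening in mm; "grasp_force": force on a finger pad.
Only numpy, scipy, OpenCV 4.12 (cv2) and the standard library are available. Lean on these libraries where they do the work, as an engineer would, in place of code of your own. Each camera call takes 0.05 s, during which the arm holds its last target. There are 200 camera calls.

## Task

First lay the short square wooden strip flat in the groove along the top of the upright board, roughly centred along it, and let go of it. Then squeeze the handles of the spring clamp that sits on the metal rack so that its jaws gape wide, lift it off, and lower it upright over the middle of the board so that one jaw stands on each side with its tip well below the board's top edge, touching neither board nor strip. Finish while still holding the clamp squeezed open there, and leave the spanner and the loose wood offcuts where they are.

Things in the scene. Friction and masses are not known exactly. Their poses are not given: they have to be found in the camera images.
- strip: Loose square strip of reddish wood, 12 wide (x) x 90 long (y) x 12 high (z) mm, 30 g, lying on the table at any yaw. Origin: centre of its underside; y along its length.
- board: Fixed upright wooden board on two feet: 140 long (x) x 26 thick (y), top edge 90 mm above the table. Along its whole top runs a groove 18 wide, 5 deep, open at both ends, floor 85 mm above the origin. Feet: 22 mm long, at x = +-50 mm, reaching 40 mm to each side, up to 33 mm high. Origin: on the table under its middle; x along the groove, z up.
- rack: Fixed clamp rack: wooden base 140 (x) x 70 (y) x 18 mm high with an upright metal plate 120 long (x), 6 thick (y), its top edge 110 mm above the table. Origin: on the table under its middle; x along the plate.
- clamp: Loose spring clamp, 120 g, dark steel, black rubber handles and pads; straddles the rack's plate, jaws down pinching it, handles up. Origin: pivot pin, 122 mm above the table on the rack; x along the plate, y across the jaws, z to the handles. A block 12 mm below the pivot rests on the plate. Handles, 18 wide (x), rise 53 mm over the pivot, 64 apart outside; jaws reach 88 mm below it.
- handle_a (a point): On the outside of the +y side handle, 50 mm along it from the pivot. Squeezing both together along y opens the jaws, with 6 N a side at first and 12 N at the stop (45 mm above the pivot); a spring shuts it when released. At the stop the handles are upright, 30 mm over their outsides, and rise 60 mm above the pivot.
- handle_b (a point): The same on the -y side.
- jaw_a (a point): Inner face of the +y side jaw pad, 2 mm above its tip; pads 20 mm wide (x), 16 high. At the stop the tips are about 57 mm apart inside (49 mm at the top of the pads) and 83 mm below the pivot.
- jaw_b (a point): The same on the -y side.
- clamp_a (a joint): Opening angle (rad) of the +y arm: 0 as it pinches the rack's plate (jaws 6 mm apart), 0.30 at the stop, fully squeezed; gaping wide means above 0.2. Both arms move alike.
- clamp_b (a joint): The same for the -y arm.
- spanner: Bystander: combination spanner 32 x 135 x 9 mm, loose, lying on the table. Origin: centre of its underside.
- offcut_tall: Bystander: wood offcut 42 x 70 x 30 mm, loose. Origin: centre of its underside.
- offcut_flat: Bystander: wood offcut 50 x 85 x 20 mm, loose. Origin: centre of its underside.
Things that resemble listed ones, but are neither listed nor needed, are in the scene too. Leave any green look-alike of the board alone.

How it is judged (in metres and radians):
On the way:
1. the strip lies flat in the board's groove, let go, with the clamp still on its rack (x of strip in the frame of board between -0.02 and 0.02 m and y of strip in the frame of board between -0.005 and 0.005 m and z of strip in the frame of board between 0.082 and 0.088 m and angle between the y axis of strip and the x axis of board, either way round below 0.09 rad and contact force between the fingers and strip below 0.1 N and linear speed of strip below 0.02 m/s and distance of clamp from where it was at the start of the episode below 0.03 m), for 0.2 s.
At the end, for the whole second after the job is handed in: Strip in the groove, in line, within 20 mm of mid-length. Clamp in the fingers, still, upright within 17 deg, both arms above 0.2 rad, a jaw each side (tips over 15 mm from mid-plane, 10 to 60 mm below the top edge, within 25 mm of mid-length), under 0.5 N on board and strip (x of strip in the frame of board between -0.02 and 0.02 m and y of strip in the frame of board between -0.005 and 0.005 m and z of strip in the frame of board between 0.082 and 0.088 m and angle between the y axis of strip and the x axis of board, either way round below 0.09 rad and value of joint each of clamp_a, clamp_b above 0.2 rad and ((y of jaw_a in the frame of board above 0.015 m and y of jaw_b in the frame of board below -0.015 m) or (y of jaw_b in the frame of board above 0.015 m and y of jaw_a in the frame of board below -0.015 m)) and x of jaw_a in the frame of board between -0.025 and 0.025 m and z of jaw_a in the frame of board between 0.03 and 0.08 m and x of jaw_b in the frame of board between -0.025 and 0.025 m and z of jaw_b in the frame of board between 0.03 and 0.08 m and angle between clamp's own z axis and vertical below 0.3 rad and contact force between clamp and board below 0.5 N and contact force between clamp and strip below 0.5 N and contact force between clamp and the fingers above 4 N and contact force between the fingers and strip below 0.1 N and linear speed of clamp below 0.03 m/s and linear speed of strip below 0.02 m/s); the arm keeps its last pose, push and grip.
It fails at once if a bystander (spanner or loose offcut) is shifted by more than 30 mm (distance of any of spanner, offcut_tall, offcut_flat from where it was at the start of the episode above 0.03 m).
It also fails if it takes over 59 s, if anything falls off the work surface, if the arm or the gripper's body presses on something with over 40 N, if the wrist force passes 120 N, or if a joint passes its speed limit or range.

## Working session

There is one attempt and no reset: what is moved stays moved. The work goes in short steps, each a Python script; the robot and the scene stay as the last script left them, time stands still between calls to the robot, and variables do not carry over. Pictures are saved under pics/ and viewed, at most 10 in all, crops included, and the job is handed in when it is done.

```bash
mkdir -p pics; cat > h.py <<'E'
import numpy as np, cv2
from workcell import *
def cloud(f):
    z=f["range_z"]; K=f["K"]; v,u=np.mgrid[:384,:512]
    P=np.stack([(u-K[0,2])/K[0,0]*z,(v-K[1,2])/K[1,1]*z,z,np.ones_like(z)],-1)
    W=P@np.linalg.inv(f["camera_from_world"]).T
    W=W[...,:3]; W[z<=0]=np.nan
    return W
E
python3 - <<'E'
from h import *
fs={}
for c in("top","scene"):
    f=grab_frame(c); fs[c]=f; W=cloud(f); np.save(c+".npy",W)
    cv2.imwrite(f"pics/{c}1.png",f["frame"][...,::-1])
    print(c,f["K"].round(1).tolist(),np.linalg.inv(f["camera_from_world"]).round(2).tolist())
    for n in("strip","board","rack","clamp","handle_a","jaw_a","spanner","offcut_tall","offcut_flat"):
        for d in masks_of(c,n):
            if d["conf"]<.3: continue
            p=W[d["region"]]; p=p[~np.isnan(p[:,0])]
            q=p[p[:,2]>np.percentile(p[:,2],90)-6]
            print(n,round(d["conf"],2),np.array(d["box"]).round().tolist(),len(p),"med",np.median(p,0).round(),"lo",np.percentile(p,2,axis=0).round(),"hi",np.percentile(p,98,axis=0).round(),"col",np.median(f["frame"][d["region"]],0))
print(get_obs())
a,b=[cv2.imread(f"pics/{c}1.png") for c in("top","scene")]
cv2.imwrite("pics/both1.png",cv2.resize(np.vstack([a,b])[:,:],None,fx=.78,fy=.78))
E
```

```text
top [[402.4, 0.0, 259.2], [0.0, 402.4, 198.7], [0.0, 0.0, 1.0]] [[-0.03, -0.99, 0.16, 359.3], [-1.0, 0.03, 0.01, 1.12], [-0.02, -0.16, -0.99, 1258.92], [0.0, 0.0, 0.0, 1.0]]
strip 0.41 [232.0, 208.0, 259.0, 216.0] 107 med [525.  64.  11.] lo [518.  24.   3.] hi [532. 102.  16.] col [91. 61. 45.]
board 0.85 [127.0, 234.0, 165.0, 283.0] 987 med [385. 362.  76.] lo [320. 325.  -1.] hi [450. 417.  93.] col [45. 80. 47.]
board 0.82 [244.0, 226.0, 285.0, 273.0] 704 med [408.  -1.  83.] lo [343. -45.  -0.] hi [472.  44.  93.] col [51. 97. 57.]
board 0.58 [153.0, 178.0, 186.0, 227.0] 923 med [548. 296.  73.] lo [484. 254.  -2.] hi [619. 349.  92.] col [109.  89.  66.]
board 0.31 [338.0, 200.0, 357.0, 208.0] 102 med [ 517. -235.  141.] lo [ 507. -249.   57.] hi [ 528. -219.  175.] col [38.  34.5 34. ]
rack 0.62 [318.0, 179.0, 359.0, 222.0] 859 med [ 531. -216.   19.] lo [ 474. -278.    0.] hi [ 606. -171.  111.] col [103.  75.  64.]
clamp 0.63 [332.0, 193.0, 358.0, 208.0] 227 med [ 525. -222.  129.] lo [ 509. -259.   15.] hi [ 545. -193.  175.] col [40. 37. 36.]
clamp 0.57 [334.0, 190.0, 345.
[... 2978 characters left out ...]
.46031238e+00,  3.80620744e-01,  1.29738470e+00, -1.52931006e-06,
        1.46358800e+00, -2.15326462e-01]), 'joint_vel': array([-5.77497007e-04, -6.28028887e-04,  5.25059971e-05,  5.40398800e-04,
       -7.32891669e-04,  8.36394100e-04]), 'joint_torque': array([ 1.82473956e-03, -4.48327732e+01, -2.31462586e+01, -9.21392439e-05,
        5.55155657e-04, -7.48811829e-06]), 'tcp_pos': array([ 176.02500521, -521.0638894 ,  231.31642407]), 'tcp_rot': array([ 9.86760252e-01,  1.62185710e-01, -7.38690332e-07, -4.31115548e-07]), 'ft_force': array([-0.74846709, -0.00890624, -0.2297399 ]), 'wrist_torque': array([ 0.0289104 , -0.02579365, -0.01090672]), 'grasp_force': 0.0, 'opening': 85.56344836906631}
```

View pics/both1.png

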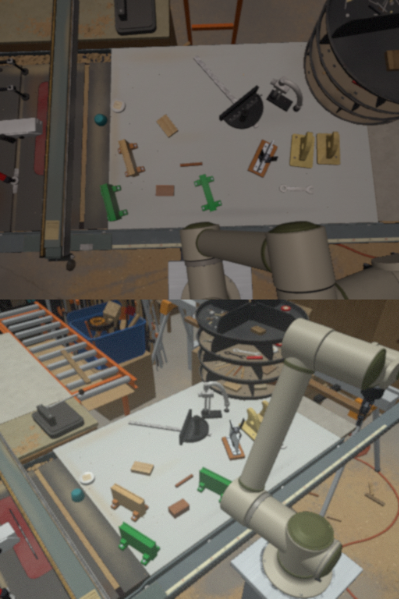

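```bash
python3 - <<'E'
import cv2,numpy as np
a=cv2.imread("pics/top1.png");b=cv2.imread("pics/scene1.png")
A=cv2.resize(a[130:290,120:300],(675,600))[:, :]
B=cv2.resize(b[140:300,130:320],None,fx=2.1,fy=2.1,interpolation=3)
A=cv2.resize(a[140:290,125:405],None,fx=2.8,fy=2.8,interpolation=3)
A=A[:, :784]; B2=cv2.resize(b[145:270,130:320],(270,178))
cv2.imwrite("pics/crop1.png",np.vstack([A,np.hstack([B2,np.zeros((178,A.shape[1]-270,3),np.uint8)])]))
for n in("top","scene"):
    W=np.load(n+".npy"); x,y,z=W[...,0],W[...,1],W[...,2]
    def rect(m,nm):
        p=W[m]; (c,s,ang)=cv2.minAreaRect(p[:,:2].astype(np.float32)); 
        d=p[:,:2]-p[:,:2].mean(0); u=np.linalg.svd(d,full_matrices=False)[2][0]
        print(n,nm,m.sum(),np.round(c,1),np.round(s,1),round(ang,1),"pca",np.degrees(np.arctan2(u[1],u[0])).round(1),"mean",p.mean(0).round(1),np.median(p[:,2]).round(1))
    rect((abs(x-525)<30)&(abs(y-64)<60)&(z>6)&(z<20),"strip")
    rect((abs(x-548)<90)&(abs(y-305)<60)&(z>80)&(z<100),"boardtop")
    rect((abs(x-530)<90)&(abs(y+215)<60)&(z>103)&(z<113),"platetop")
    rect((abs(x-530)<90)&(abs(y+215)<60)&(z>12)&(z<23),"rackbase")
    rect((abs(x-515)<30)&(abs(y+235)<16)&(z>165)&(z<185),"handleNeg")
    rect((abs(x-535)<30)&(abs(y+200)<16)&(z>165)&(z<185),"handlePos")
E
```

```text
top strip 117 [520.9  60.3] [31.3 88.7] 12.0 pca 93.6 mean [524.9  62.2  11.4] 11.6
top boardtop 430 [551.4 302. ] [140.5  27.5] 16.9 pca -162.9 mean [550.8 302.   86.3] 86.0
top platetop 72 [ 542.1 -220.7] [ 37.9 116.4] 74.3 pca 151.5 mean [ 541.9 -225.1  108.7] 108.6
top rackbase 469 [ 540.7 -223.7] [ 81.8 145.8] 69.9 pca 159.4 mean [ 535.2 -216.9   17.5] 17.6
top handleNeg 25 [ 514.9 -243.1] [ 8.  17.7] 64.5 pca 158.2 mean [ 514.7 -242.7  171.2] 171.8
top handlePos 16 [ 540.7 -194.4] [ 6.6 16.8] 61.8 pca 152.0 mean [ 540.6 -193.7  172.7] 173.5
scene strip 109 [523.5  68.9] [ 27.1 102.4] 12.8 pca 93.6 mean [523.5  63.9  10.8] 10.4
scene boardtop 426 [549.9 303.2] [141.3  29.7] 17.6 pca -162.9 mean [547.7 302.8  85.7] 85.5
scene platetop 48 [ 540.3 -219.3] [ 36.8 114. ] 74.6 pca 152.3 mean [ 525.1 -212.5  108.3] 108.7
scene rackbase 284 [ 537.7 -223.3] [ 71.2 143.9] 62.4 pca 167.9 mean [ 526.3 -207.    17.5] 17.8
scene handleNeg 16 [ 511.3 -241. ] [ 6.8 18.6] 67.8 pca 158.3 mean [ 513.3 -241.3  170.9] 170.2
scene handlePos 11 [ 538.8 -191.6] [ 5.2 17.7] 63.6 pca 155.3 mean [ 537.2 -190.8  172.6] 174.1
```

View pics/crop1.png

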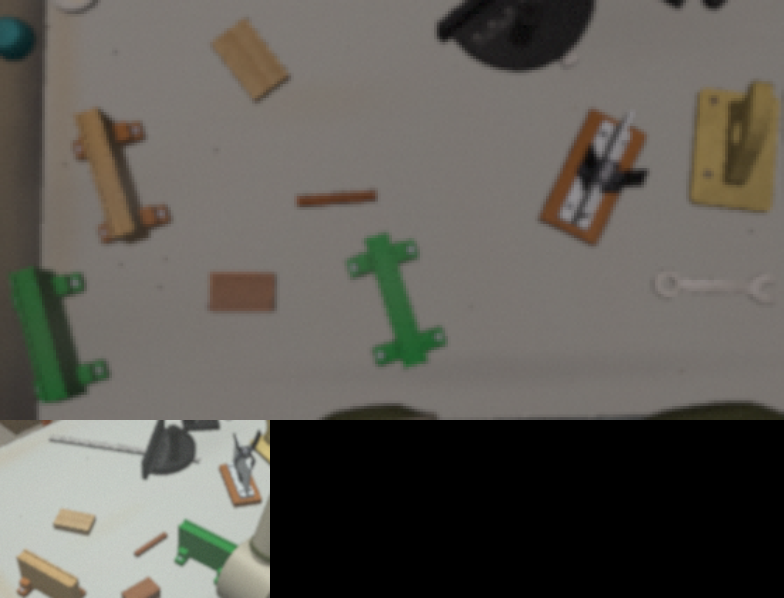

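The wooden board is the tan one at about (170,202) in the top picture. The look-alikes at (146,258) and (264,250) are both green. The strip is at (245,212), and the clamp sits on the metal plate at (343,200). The bare yellow rack-like thing to its right is not meant. Next I move above the strip and refine its position with the wrist camera.

```bash
cat >> h.py <<'E'
from scipy.spatial.transform import Rotation as R
def quat(adeg):
    a=np.radians(adeg)/2; return [np.cos(a),np.sin(a),0.,0.]
def wrist():
    o=get_obs(); f=grab_frame("wrist"); return o,f
def rays(o,f,uv):
    K=f["K"]; d=(np.asarray(uv,float)-[K[0,2],K[1,2]])/[K[0,0],K[1,1]]
    th=np.linalg.norm(d,axis=1,keepdims=True)
    r=np.c_[d/np.maximum(th,1e-9)*np.sin(th),np.cos(th)]
    T=np.eye(4);T[:3,:3]=R.from_quat(o["tcp_rot"]).as_matrix();T[:3,3]=o["tcp_pos"]
    M=T@f["mount"]; return M[:3,3],r@M[:3,:3].T
def onplane(o,f,mask,z):
    v,u=np.nonzero(mask); c,r=rays(o,f,np.c_[u,v]); return (c+r*((z-c[2])/r[:,2:]))[:,:2]
def fit(p):
    c,s,a=cv2.minAreaRect(p.astype(np.float32)); b=cv2.boxPoints((c,s,a)); e=[b[1]-b[0],b[2]-b[1]]; e=max(e,key=np.linalg.norm)
    return np.array(c),np.sort(s),np.degrees(np.arctan2(e[1],e[0]))%180
E
python3 - <<'E'
from h import *
p=get_obs()["tcp_pos"]; move_l([p[0],p[1],300])
move_to([524,63,200],quat(93.6))
o,f=wrist(); cv2.imwrite("pics/w1.png",f["frame"][...,::-1])
for d in masks_of("wrist","strip"):
    q=onplane(o,f,d["region"],12); print(d["conf"],d["box"],fit(q),np.median(q,0),np.median(f["range_z"][d["region"]]))
print(o["time_s"],o["joints"].round(2),o["tcp_pos"],f["K"])
E
```

```text
0.93 [248.4, 125.1, 258.8, 206.1] (array([523.17980957,  63.26622772]), array([12.70905209, 90.65516663]), np.float32(93.303116)) [523.09964485  64.33817802] 336.275
0.64 [354.2, 68.0, 432.2, 134.6] (array([684.81677246, 156.60124207]), array([53.73902893, 92.44992065]), np.float32(36.96797)) [682.13616005 155.16877026] 307.6743
4.05 [-0.11  0.37  1.41 -0.    1.36 -0.17] [524.20618956  62.29911483 200.08334304] [[297.31863964   0.         252.36713182]
 [  0.         297.31863964 187.15932951]
 [  0.           0.           1.        ]]
```

View pics/w1.png

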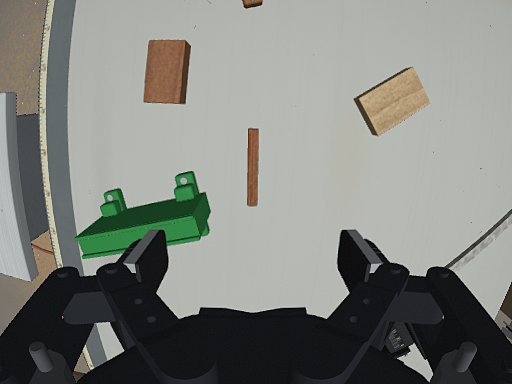

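The wrist picture shows the strip alone at (252,166), clear of the green board. I grasp it, lift it and look at the board.

```bash
python3 - <<'E'
from h import *
set_gripper(40,30)
move_to([523.2,63.3,60],quat(93.3))
move_l([523.2,63.3,5.5],80)
set_gripper(5,30); o=get_obs(); print(o["opening"],o["grasp_force"],o["ft_force"],o["time_s"],o["tcp_pos"])
move_l([523.2,63.3,200])
a=17.1
ax=np.array([np.cos(np.radians(a)),np.sin(np.radians(a))]); n=np.array([-ax[1],ax[0]])
# look from the side of the board nearer, camera is ahead in tool +x? view from two spots
move_to([490,285,230],quat(a)); o,f=wrist(); np.savez("w2.npz",frame=f["frame"],rz=f["range_z"])
cv2.imwrite("pics/w2.png",f["frame"][...,::-1])
for d in masks_of("wrist","board")[:3]:
    print(d["conf"],d["box"],fit(onplane(o,f,d["region"],90)))
    c,r=rays(o,f,np.argwhere(d["region"])[:,::-1]); 
    M=np.eye(4);M[:3,:3]=R.from_quat(o["tcp_rot"]).as_matrix();M[:3,3]=o["tcp_pos"];M=M@f["mount"]
    cosax=r@M[:3,2]; W=c+r*(f["range_z"][d["region"]]/cosax)[:,None]; t=W[(W[:,2]>80)&(W[:,2]<97)]
    if len(t)>50: print(fit(t[:,:2]),np.median(t,0))
print([ (d["conf"],d["box"]) for d in masks_of("wrist","strip")],get_obs()["opening"],get_obs()["time_s"],o["joints"].round(2))
E
```

```text
10.873113514961766 30.898770689964294 [-1.62625967  0.29864639  6.00165245] 6.4667 [523.46808468  63.27528264   6.04227855]
0.94 [392.3, 226.1, 456.1, 299.8] (array([450.17672729,  46.50224686]), array([ 78.34656525, 141.05915833]), np.float32(78.791595))
(array([434.32366943,   7.46674728]), array([28.52827263, 82.13098907]), np.float32(15.798966)) [439.98110602   9.39425786  85.7939928 ]
0.82 [222.0, 41.3, 285.7, 164.2] (array([557.87988281, 306.25750732]), array([ 62.81423569, 118.78600311]), np.float32(17.108303))
(array([558.09143066, 306.37576294]), array([ 25.75971603, 119.15684509]), np.float32(17.310492)) [562.09087317 307.56563041  85.83703935]
0.82 [132.4, 169.4, 202.3, 262.6] (array([417.50531006, 358.66571045]), array([ 71.09322357, 108.12454224]), np.float32(15.939651))
(array([403.11138916, 376.00360107]), array([26.97451401, 92.54496002]), np.float32(15.037828)) [408.68275978 377.25925368  85.99535741]
[(0.94, [241.7, 151.5, 264.8, 314.0])] 10.783660279584998 9.6083 [ 0.32  0.41  1.25 -0.    1.48  1.59]
```

View pics/w2.png

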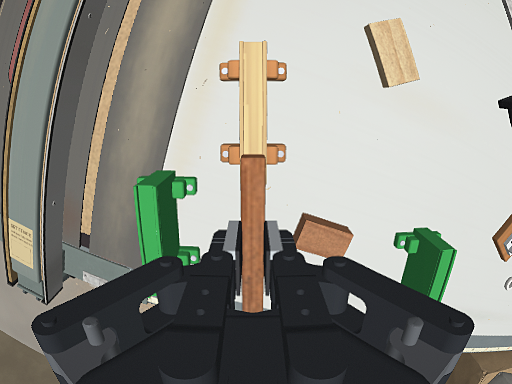

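The strip is held in line with the groove. The wooden board is straight ahead at (254,100). I hover lower and check the alignment before lowering.

```bash
cat >> h.py <<'E'
A=17.2; AX=np.array([np.cos(np.radians(A)),np.sin(np.radians(A))]); N=np.array([-AX[1],AX[0]])
S0=float(AX@[550,302.8])
def bp(s,n): return list((S0+s)*AX+n*N)
E
python3 - <<'E'
from h import *
o,f=wrist(); d=masks_of("wrist","strip")[0]
q=onplane(o,f,d["region"],o["tcp_pos"][2]+6); m,_,ang=fit(q); print("strip n",N@m,ang,"tool n",N@o["tcp_pos"][:2],o["ft_force"])
xy=bp(0,127.3); print(xy)
move_to([*xy,170],quat(A)); move_l([*xy,112],100)
o,f=wrist(); cv2.imwrite("pics/w3.png",f["frame"][...,::-1])
for nm,z in(("board",90),("strip",118)):
  for d in masks_of("wrist",nm)[:2]:
    q=onplane(o,f,d["region"],z); print(nm,d["conf"],d["box"],fit(q),"n",N@fit(q)[0])
print("tool n",N@o["tcp_pos"][:2],o["ft_force"],o["opening"],o["time_s"])
E
```

```text
Traceback (most recent call last):
IndexError: list index out of range
```

```bash
python3 - <<'E'
from h import *
xy=bp(0,127.3); print(xy)
move_to([*xy,170],quat(A)); move_l([*xy,112],100)
o,f=wrist(); cv2.imwrite("pics/w3.png",f["frame"][...,::-1])
for nm,z in(("board",90),("strip",118)):
  for d in masks_of("wrist",nm)[:2]:
    q=onplane(o,f,d["region"],z); print(nm,d["conf"],d["box"],fit(q),"n",N@fit(q)[0])
print("tool n",N@o["tcp_pos"][:2],o["ft_force"],o["opening"],o["time_s"])
E
```

```text
[np.float64(549.7985815744596), np.float64(303.4506778006984)]
board 0.76 [205.9, 101.4, 299.6, 311.6] (array([550.09326172, 303.69500732]), array([ 54.62637711, 137.00151062]), np.float32(17.254995)) n 127.44626341619184
board 0.74 [447.3, 307.8, 493.1, 383.9] (array([471.74859619,  41.44721603]), array([ 59.25064468, 158.64886475]), np.float32(35.689682)) n -99.90622884334823
strip 0.62 [241.5, 153.3, 266.4, 315.4] (array([547.87060547, 303.64349365]), array([12.32256508, 91.04257202]), np.float32(17.079712)) n 128.0543108657019
tool n 127.3526166430517 [-0.7040087  -0.08281757  0.46993138] 10.702351126109022 10.8833
```

View pics/w3.png

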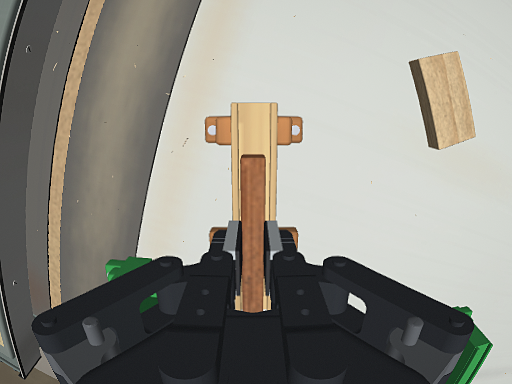

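The strip (253,155–312) lies centred over the groove, with a 0.6 mm offset to correct. I lower it and release.

```bash
python3 - <<'E'
from h import *
xy=bp(1,126.8)
for z in(97,94,92.5):
    move_l([*xy,z],60); o=get_obs(); print(z,o["tcp_pos"].round(1),o["ft_force"].round(2))
    if o["ft_force"][2]>4: break
set_gripper(30,20); hold(.3)
move_l([*xy,230],200)
xb=bp(-75,127.3); move_to([*xb,230],quat(A)); o,f=wrist(); cv2.imwrite("pics/w4.png",f["frame"][100:260,160:350,::-1].repeat(3,0).repeat(3,1))
for nm,z in(("board",90),("strip",97)):
  for d in masks_of("wrist",nm)[:2]:
    q=onplane(o,f,d["region"],z); m=fit(q); print(nm,d["conf"],d["box"],m,"s",AX@m[0]-S0,"n",N@m[0],np.nanmedian(f["range_z"][d["region"]]))
for c in("top","scene"):
  f=grab_frame(c);W=cloud(f)
  for d in masks_of(c,"strip")[:1]:
    p=W[d["region"]];print(c,d["conf"],d["box"],np.nanmedian(p,0),np.nanpercentile(p[:,2],[20,50,80,95]))
print(get_obs()["time_s"])
E
```

```text
97 [550.7 303.2  96.4] [-0.74  0.27 -0.04]
94 [550.9 303.3  93.9] [ 0.27 -1.13 -0.49]
92.5 [550.9 303.3  92.4] [ 0.33 -0.03 -0.58]
board 0.96 [396.4, 215.6, 462.6, 299.4] (array([446.51403809,  43.24343491]), array([ 77.82985687, 146.86152649]), np.float32(73.304695)) s -175.6108659399966 n -90.72827785013232 347.53427
board 0.64 [222.0, 25.8, 284.5, 173.0] (array([548.56799316, 303.31072998]), array([ 63.27238846, 139.76950073]), np.float32(17.072613)) s -1.2169381781588982 n 127.5302057747538 284.61926
strip 0.6 [246.4, 51.0, 261.2, 147.8] (array([547.93341064, 303.30020142]), array([12.77156544, 89.79598236]), np.float32(17.120115)) s -1.8262545093124345 n 127.70779922439013 263.09314
14.15
```

View pics/w4.png

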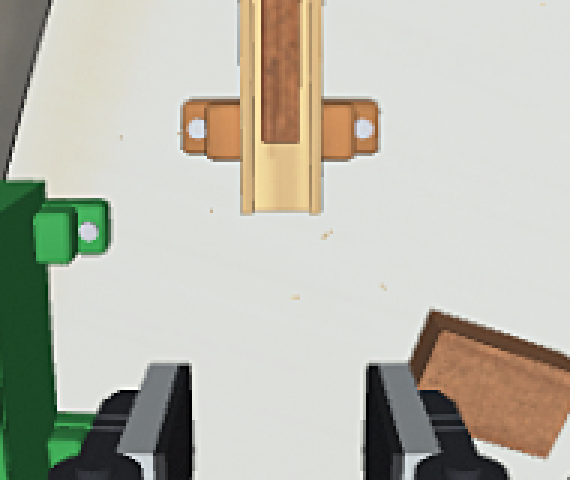

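The strip lies in the groove (crop 280,70), in line with it and centred. Next I look at the clamp from above.

```bash
python3 - <<'E'
from h import *
set_gripper(85,20)
C=np.array([526.5,-217.5]); a=-28; u=np.array([np.cos(np.radians(a)),np.sin(np.radians(a))])
p=get_obs()["tcp_pos"]; move_l([p[0],p[1],290])
xy=C-60*u; move_to([*xy,290],quat(a)); o,f=wrist()
cv2.imwrite("pics/w5.png",cv2.resize(f["frame"][20:260,110:400,::-1],None,fx=2.4,fy=2.4))
M=np.eye(4);M[:3,:3]=R.from_quat(o["tcp_rot"]).as_matrix();M[:3,3]=o["tcp_pos"];M=M@f["mount"]
vv,uu=np.mgrid[:384,:512]; c,r=rays(o,f,np.c_[uu.ravel(),vv.ravel()]); W=(c+r*(f["range_z"].ravel()/(r@M[:3,2]))[:,None]).reshape(384,512,3)
n=np.array([-u[1],u[0]])
loc=np.stack([(W[...,:2]-C)@u,(W[...,:2]-C)@n,W[...,2]],-1)
def show(nm,m):
    p=loc[m]; 
    if len(p)<5: print(nm,len(p));return
    k=fit(W[m][:,:2]); print(nm,len(p),"x",np.percentile(p[:,0],[1,50,99]).round(1),"y",np.percentile(p[:,1],[1,50,99]).round(1),"z",np.percentile(p[:,2],[5,50,95]).round(1),"fit",k[1].round(1),round(float(k[2]),1), "ctr",((k[0]-C)@u).round(1),((k[0]-C)@n).round(1))
x,y,z=np.moveaxis(loc,-1,0); ok=f["range_z"]>0
b=ok&(abs(x)<80)&(abs(y)<60)
show("hp",b&(z>166)&(z<185)&(y>8)); show("hn",b&(z>166)&(z<185)&(y<-8))
show("plate",b&(z>106)&(z<114)&(abs(y)<12)&(abs(x)>20)); show("base",b&(z>13)&(z<23)); show("block/pivot",b&(z>114)&(z<140)&(abs(y)<15))
print(get_obs()["time_s"],o["joints"].round(2))
E
```

```text
hp 185 x [-8.8  0.1  8.8] y [22.5 26.  29.7] z [166.9 174.9 176.6] fit [ 7.3 17.9] 151.2 ctr -0.1 26.1
hn 200 x [-8.5  0.1  9. ] y [-32.7 -28.8 -25.4] z [167.3 174.8 176.5] fit [ 8.  17.8] 152.1 ctr 0.1 -28.8
plate 429 x [-44.9  33.7  73.3] y [-4.3 -1.   1.3] z [108.9 110.4 111.6] fit [  5.5 118.9] 152.1 ctr 14.3 -1.5
base 2117 x [-54.7  22.7  79.2] y [-36.    2.7  33.4] z [16.5 18.2 19.6] fit [ 87.4 135. ] 152.4 ctr 12.5 7.2
block/pivot 661 x [-14.3   0.1  14.6] y [-14.8  -0.8  14. ] z [124.4 128.7 135.3] fit [29.2 29.8] 62.2 ctr 0.0 0.0
17.05 [-0.61  0.27  1.29  0.    1.58  1.45]
```

View pics/w5.png

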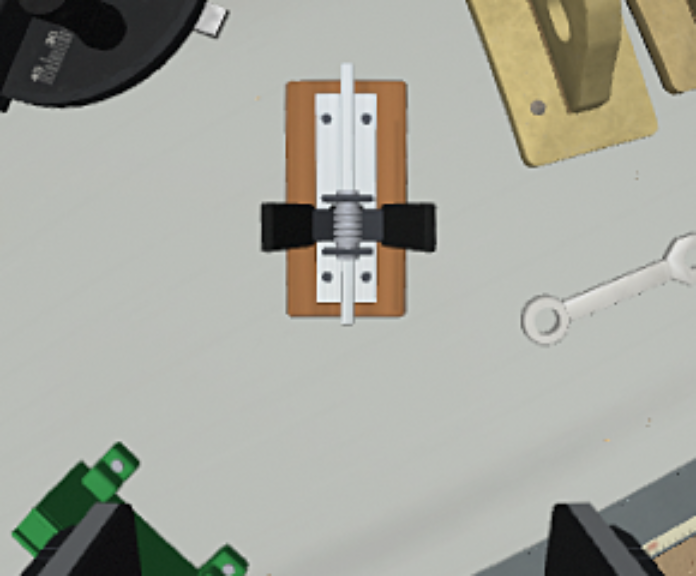

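The clamp is at (348,228) in the crop, with its handles symmetric about the plate and a centre offset of -1.4 mm. I grip, squeeze and lift it.

```bash
python3 - <<'E'
from h import *
a=-28; u=np.array([np.cos(np.radians(a)),np.sin(np.radians(a))]); n=np.array([-u[1],u[0]])
xy=np.array([526.5,-217.5])-1.4*n
move_to([*xy,240],quat(a)); move_l([*xy,150],120)
o=get_obs(); print(o["tcp_pos"].round(1),o["ft_force"].round(1))
for w in(64,50,40,32,20):
    set_gripper(w,45); o=get_obs(); print(w,round(o["opening"],1),round(o["grasp_force"],1),o["ft_force"].round(1),o["tcp_pos"].round(1))
hold(.3)
move_l([*xy,156],40); o=get_obs(); print(o["opening"],o["grasp_force"],o["ft_force"].round(1),o["time_s"])
E
```

```text
[ 526.2 -218.9  151.1] [-0.4 -0.2 -0.6]
64 63.9 0.3 [-0.3 -0.5 -0.4] [ 525.9 -218.8  150.3]
50 50.5 9.7 [-0.9  1.  13.6] [ 526.8 -219.4  152.2]
40 40.3 11.1 [-1.4 -0.6 16.3] [ 527.1 -219.7  152.8]
32 32.1 12.0 [-0.6  1.  17.8] [ 527.2 -219.7  153.1]
20 27.9 44.0 [-0.4  1.3 20.5] [ 527.4 -219.6  153.5]
27.854231153430607 44.55945432186127 [ 0.3 -0.1 -1.7] 20.3333
```

```bash
python3 - <<'E'
from h import *
xy=[526.5+1.4*-.469,-217.5-1.4*.883]
p=get_obs()["tcp_pos"]; move_l([p[0],p[1],290],150)
q=bp(0,127.4); print(solve_ik([*q,290],quat(A)))
move_to([*q,285],quat(A)); move_l([*q,250],100)
o,f=wrist(); g=grab_frame("scene"); W=cloud(g)
im=np.hstack([cv2.resize(f["frame"],(400,300)),cv2.resize(g["frame"][160:310,90:290],(400,300),interpolation=3)])[...,::-1]
cv2.imwrite("pics/w6.png",im)
loc=np.stack([W[...,:2]@AX-S0,W[...,:2]@N-127.4,W[...,2]],-1)
m=(abs(loc[...,0])<45)&(abs(loc[...,1])<60)&(loc[...,2]>105)&(loc[...,2]<225)
p=loc[m]
for z0 in range(105,225,10):
    k=p[(p[:,2]>=z0)&(p[:,2]<z0+10)]
    if len(k): print(z0,len(k),"s",np.percentile(k[:,0],[2,50,98]).round(),"n",np.percentile(k[:,1],[2,50,98]).round(), k[:,2].min().round(1))
print(o["tcp_pos"],o["opening"],o["grasp_force"],o["ft_force"].round(1),o["time_s"])
E
```

```text
[ 3.16269603e-01  4.95702754e-01  9.40655803e-01 -4.44089210e-16
  1.70523410e+00  1.58686930e+00]
125 1 s [-6. -6. -6.] n [-31. -31. -31.] 134.8
135 19 s [-11.  -5.   9.] n [-31.  32.  34.] 136.3
145 40 s [-11.  -4.   9.] n [-32.  26.  35.] 145.0
155 18 s [-8. -3.  6.] n [-31. -26.  34.] 156.1
165 27 s [-8. -2.  7.] n [-32.  31.  35.] 165.3
175 17 s [-9. -1.  5.] n [-32.  32.  34.] 175.6
185 28 s [-7. -1.  8.] n [-33.  29.  34.] 185.1
195 22 s [-7. -3.  7.] n [-30.  29.  34.] 195.5
205 50 s [-11.  -1.   8.] n [-28.  17.  29.] 205.0
215 52 s [-15.  -5.  12.] n [-11.   3.  15.] 215.5
[550.08723801 303.24651362 250.42963835] 27.728233307714643 44.560280442237854 [ 0.2  0.1 -1.1] 23.7667
```

View pics/w6.png

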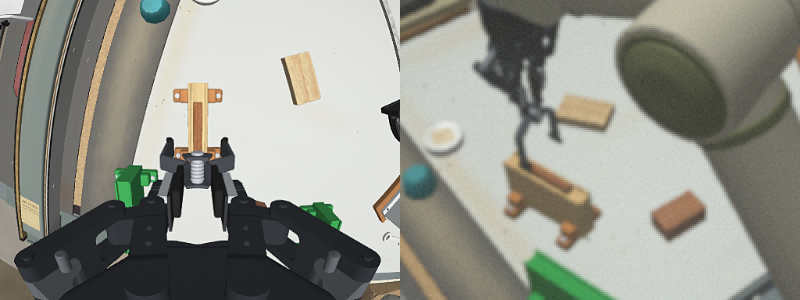

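The clamp is held upright and gaping (outer faces at -32 and +34 mm, tips at z≈134) over the board's middle. I lower it.

```bash
python3 - <<'E'
from h import *
q=bp(0,126.9)
for z in(225,200,178):
    move_l([*q,z],60); o=get_obs(); print(z,o["tcp_pos"].round(1),o["ft_force"].round(2))
hold(.5)
o,f=wrist(); g=grab_frame("scene"); W=cloud(g)
im=np.hstack([cv2.resize(f["frame"],(400,300)),cv2.resize(g["frame"][160:310,90:290],(400,300),interpolation=3)])[...,::-1]
cv2.imwrite("pics/w7.png",im)
for d in masks_of("wrist","strip")[:1]:
    m=fit(onplane(o,f,d["region"],97)); print(m,"s",AX@m[0]-S0,"n",N@m[0])
loc=np.stack([W[...,:2]@AX-S0,W[...,:2]@N-127.4,W[...,2]],-1)
p=loc[(abs(loc[...,0])<14)&(abs(loc[...,1])<45)&(abs(loc[...,1])>17)&(loc[...,2]>40)&(loc[...,2]<130)]
for z0 in range(40,130,10):
    k=p[(p[:,2]>=z0)&(p[:,2]<z0+10)]
    for s in(-1,1):
        j=k[k[:,1]*s>0]
        if len(j): print(z0,s,len(j),np.percentile(j[:,1],[2,50,98]).round(),j[:,2].min().round())
o=get_obs();print(o["ft_force"],o["opening"],o["grasp_force"],o["time_s"])
E
```

```text
225 [549.9 303.1 224.9] [ 0.41  0.42 -1.36]
200 [550.  303.1 199.9] [ 0.16  0.39 -0.35]
178 [549.9 303.1 177.8] [ 0.25 -0.38 -0.5 ]
(array([548.52233887, 303.5569458 ]), array([12.07410049, 90.8139267 ]), np.float32(17.508327)) s -1.1877427399870157 n 127.77891076341552
60 -1 5 [-30. -29. -29.] 65.0
60 1 8 [30. 33. 35.] 64.0
70 -1 12 [-33. -29. -25.] 71.0
70 1 20 [26. 32. 35.] 70.0
80 -1 14 [-33. -29. -26.] 80.0
80 1 12 [29. 32. 35.] 82.0
90 -1 9 [-34. -31. -28.] 91.0
90 1 7 [31. 33. 35.] 92.0
100 -1 11 [-34. -30. -29.] 100.0
100 1 11 [30. 33. 34.] 101.0
110 -1 10 [-32. -31. -29.] 111.0
110 1 9 [32. 33. 35.] 111.0
120 -1 7 [-33. -31. -29.] 123.0
120 1 18 [23. 31. 34.] 122.0
[-0.41762718 -0.10516383 -0.92728153] 27.58962404337567 44.558812379837036 26.1667
```

View pics/w7.png

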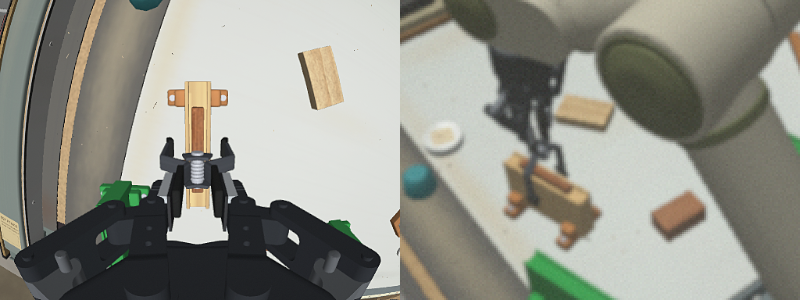

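The jaws straddle the board (right half, 530–560, 150–180). The tips are about 27 mm below the top edge, nothing is in contact, and the strip has not moved. I hand it in.

```bash
python3 -c "
from h import *
hold(.3); print(sign_off())"
```

```text
the job is handed in; nothing more can be done
None
```

I handed the job in at about 26.5 s: the strip lies centred in the board's groove, and the clamp is held squeezed open and upright over the middle of the board, its tips about 27 mm below the top edge. The last force readings showed no contact with board or strip. The interface returned no verdict, and I didn't re-measure the spanner or the offcuts, though the arm only passed well above them.

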